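# Wind open the radiator damper with its crank

### The arm

A 6-joint arm with a two-finger parallel gripper is mounted at the origin on the work surface. World frame = base frame: x ahead of the robot, y to its left, z up, the work surface at z = 0. Lengths are in mm, angles in rad, forces in N, time in s.
With the tool pointing down it reaches from about 350 to 775 mm from the base axis. Payload 7.3 kg.
Tool frame: the origin (TCP) lies midway between the tips of the shut fingers; the grasp point (between the pads) lies 19 mm behind it (bot.grip_depth is the distance from the TCP to the grasp point, in mm); z points along the fingers, x is the direction in which the jaws open and shut, and the axes are right-handed (so a half turn about z gives the same grasp; the last joint's range is limited). The gripper opens to 92 mm and grips with 3 to 60 N. Pads are 19 mm wide; open, the fingers measure 130 mm over their backs; the gripper's body (75 mm by 190 mm) begins 47 mm behind the grasp point.
Start: joints at [0.97, 0.342, 1.524, -0, 1.275, -0.146], TCP at [230.612, 471.66, 226.741] pointing down, gripper open.
Joint ranges: [-2.53, 2.53], [-0.77, 2.02], [0.04, 2.7], [-1, 4.14], [0.28, 2.66], [-3.11, 3.11]. Speed limits (rad/s): [2.57, 2.57, 3.14, 3.14, 3.14, 3.14].

### API

Orientations are given as [roll, pitch, yaw] about the fixed x, y, z axes, in that order (R = Rz(yaw) Ry(pitch) Rx(roll)).
In Python, from plant import bot gives the robot as it stands. The module is installed in compiled form; this text tells all that it offers.
- The arm moves only by the shell command python3 -m inch 'ROWS'. ROWS is JSON, a list that holds one entry, the list of rows, each a list of 7 numbers: the shift along the tool's x, y, z each as a share of 0.2 m, from -1 to 1, then the turn, a rotation vector about the tool's x, y, z each as a share of 45 degrees, from -1 to 1, then the closure, from -1 (fully open) to 1 (shut), so that 0 is half open. A call has exactly 10 rows; each row is the pose to reach, as a shift and turn from the pose commanded when the call began, along the tool's axes at that moment; what a row does not reach only later rows make up. A row lasts 1/8 s, in which the tool goes at most 62.5 mm and 10.7 degrees, less where a joint would pass 70% of its speed; a pose out of reach is approached as far as the arm can. A call with a number of a shift or a turn outside -1 to 1 is refused whole. A call with a gripper value outside its range is refused whole. The fingers move at their own pace and stop on an object; the grip force is fixed at half the most. Time passes only in rows, so rows that repeat a pose let the fingers close, or fill a call up. It gives the time, the measured TCP pose, the force and the opening at its end, in the units of the state.
- bot.get_obs(): the state, without advancing time (a new reading comes with each control period).
- bot.capture(name): name is "scene" or "top" or "wrist"; returns the picture (384x512x3 uint8, red, green, blue); there is no depth.
- bot.camera_params(name): a dict with "fx", "fy", "cx", "cy" (pixels), "R" (3x3) and "t" (3): a world point X has camera coordinates R X + t; the wrist camera has in their place "T_tool_cam" (4x4, takes a point from camera to tool coordinates, whose origin is the TCP and whose axes are the tool frame's). Camera axes: x right, y down, z forward; pixel columns grow to the right and rows downward; lengths in mm; the calibration is good to about 2 mm. A picture is of the moment at which its call begins: read the wrist's pose just before it. camera_params takes no time and is no camera call.
- bot.close_job(): hands the job in, once; it reports no verdict.
The state is a dict: "time": time; "joint_positions": joint angles; "dq": joint speeds; "tau": joint torques, N m; "tool_pos": TCP position; "tcp_rot": TCP orientation; "contact_force": force on the tool from outside, world axes, zero at the start; "moment": the same for the moment, N m; "grip_width": finger opening in mm.
Only numpy, scipy, OpenCV 4.12 (cv2) and the standard library are available. Lean on these libraries where they do the work, as an engineer would, in place of code of your own. Each camera call takes 0.05 s, during which the arm holds its last target.

### The job

Fit the loose crank fully down onto the square spindle of the damper box, then use it to wind the spindle clockwise (seen from above) two full turns, until the shutter on the box is fully open, without taking the crank off again. Leave the crank seated on the spindle and let go of it; do not tip or push aside the other things on the shelf.

Things in the scene. Friction and masses are not known exactly. Their poses are not given: they have to be found in the camera images.
- crank_hub (a point): Centre of the loose crank's hub, half-way up: an aluminium block 42 x 42 mm, 46 mm tall, with a 24 mm square hole right through it from top to bottom, parallel to its sides. Axes: x from the hub along the arm to the handle, y across the arm, z up. The two y faces are free to grip over their whole height.
- crank: The loose crank, about 0.28 kg, standing flat on the shelf with the hub's hole upright; origin under the hub's centre, axes as for the hub. Its arm, a flat bar 26 mm wide and 12 mm thick, is level with the hub's underside and ends 104 mm from the hub's axis.
- crank_grip (a point): Centre of the crank's handle: an upright dark wooden sleeve, 28 mm diameter, 52 mm tall, that spins freely on the end of the arm, 90 mm from the hub's axis. This point is 41 mm above the crank's underside; the sleeve spans 15 to 67 mm above it (a pin head stands 4 mm higher).
- spindle_top (a point): Centre of the top end of the upright square steel spindle, 96 mm above the shelf. 20 mm square; the top 8 mm taper to 13 mm square. The axes given are the box's, not the square's: how the square is turned differs every time and is not reported. Find it by feel (turn the lightly pressed crank until it drops; it enters within about 12 degrees) or by sight.
- collar_top (a point): Point on the spindle's axis at the top of the round collar (40 mm diameter) out of which the spindle rises 34 mm; 62 mm above the shelf. The fully fitted crank's underside rests here, its arm clear of the box. With the square at a wrong angle the hub stays up on the taper, its underside 24 to 34 mm above this point.
- winder: The damper box: white steel, 160 x 160 mm, 50 mm tall, fixed to the shelf, with the spindle in the middle of its top; origin under its centre.
- spindle (a joint): Angle the spindle has been wound from its start, rad; 0 at the start whatever the square's angle, growing clockwise seen from above. Stop at 12.7, just past two turns (12.57); turned back it stops at -0.4. Stiff: about 0.25 N m to turn, and it stays where it is left.
- shutter (a joint): Travel of the steel shutter plate (38 x 66 mm) on top of the box, along the box's y axis, m: 0 closed, 0.060 fully open after two turns of the spindle, which drives it.
- bowl: Grey bowl, 90 mm wide, 45 mm tall, origin under its centre; to be left alone.
- votive: Glass votive holder, 58 mm wide, 62 mm tall, origin under its centre; to be left alone.
- mug: White mug, 80 mm wide, 90 mm tall, at the back; origin under its centre; to be left alone.
- jar: Glass jar, 70 mm wide, 110 mm tall, at the back; origin under its centre; to be left alone.
- book: Book lying flat, 134 x 194 x 29 mm, at the back; origin under its centre; to be left alone.
- coasters: Round cork stack, 96 mm wide, 32 mm tall, at the back; origin under its centre; to be left alone.
Mind the look-alikes: they are no part of the job. What is shaped like the winder but pink is not meant.

How it is judged:
By the outcome, as a careful person would: the job done as asked, in the order asked, and still so for the second after the job is handed in, with the robot touching nothing.
It also fails if it takes over 72 s, if anything falls off the work surface, if the arm or the gripper's body presses on something with over 40 N, if the wrist force passes 120 N, or if a joint passes its speed limit or range.

## Working session

There is one attempt and no reset: what is moved stays moved. The work goes in short steps, Python scripts to look and compute and a shell command to move; the robot and the scene stay as the last step left them, time stands still between calls to the robot, and variables do not carry over. Pictures are saved under pics/ and viewed, and the job is handed in when it is done.

```bash
mkdir -p pics
python3 - <<'E'
from plant import bot
import cv2, numpy as np
o=bot.get_obs(); print({k:np.round(v,3).tolist() for k,v in o.items()})
for n in ["scene","top","wrist"]:
    im=bot.capture(n); cv2.imwrite(f"pics/{n}0.png",im[:,:,::-1])
    p=bot.camera_params(n); print(n,{k:np.round(v,3).tolist() for k,v in p.items()})
print(bot.grip_depth)
E
```

```text
{'time': 0.0, 'joint_positions': [0.97, 0.343, 1.525, 0.0, 1.275, -0.146], 'dq': [0.002, -0.001, -0.0, 0.001, -0.001, 0.001], 'tau': [0.001, -43.125, -24.422, 0.072, 0.056, -0.0], 'tool_pos': [230.368, 471.31, 226.045], 'tcp_rot': [-3.141, 0.002, 1.116], 'contact_force': [0.56, 0.411, -0.219], 'moment': [0.027, 0.047, 0.059], 'grip_width': 91.868}
scene {'fx': 416.637, 'fy': 416.637, 'cx': 258.22, 'cy': 191.731, 'R': [[0.749, 0.662, -0.011], [0.466, -0.539, -0.702], [-0.471, 0.52, -0.713]], 't': [-401.784, -202.408, 1369.333]}
top {'fx': 380.437, 'fy': 380.437, 'cx': 256.641, 'cy': 192.09, 'R': [[-0.015, -1.0, 0.02], [-0.998, 0.013, -0.057], [0.056, -0.021, -0.998]], 't': [6.753, 527.424, 976.602]}
wrist {'fx': 273.003, 'fy': 273.003, 'cx': 254.42, 'cy': 188.509, 'T_tool_cam': [[1.0, 0.001, -0.0, -0.825], [-0.0, 0.952, 0.305, -82.75], [0.001, -0.305, 0.952, -158.395], [0.0, 0.0, 0.0, 1.0]]}
18.8
```

View pics/scene0.png

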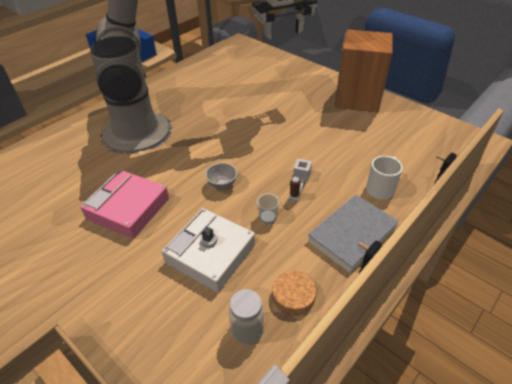

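View pics/top0.png

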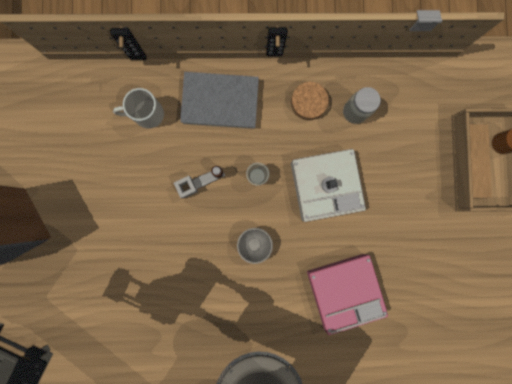

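View pics/wrist0.png

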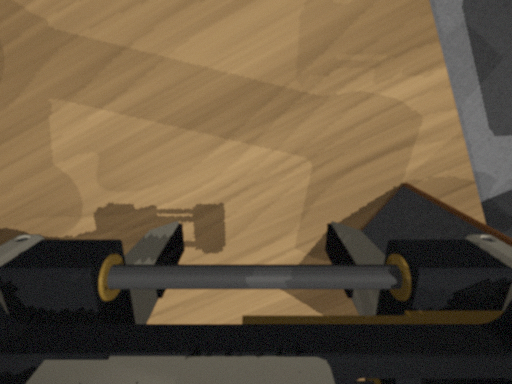

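The top view shows the crank hub near (185,187), the handle near (217,172), the white box's spindle near (332,184) and the votive at (258,174). The scene view agrees with this layout. I'll zoom in and measure.

```bash
cat > h.py <<'E'
from plant import bot
import cv2, numpy as np
from scipy.spatial.transform import Rotation as Ro
def ray(cam,uv,z):
    p=bot.camera_params(cam); R=np.array(p['R']);t=np.array(p['t'])
    c=-R.T@t; d=R.T@np.array([(uv[0]-p['cx'])/p['fx'],(uv[1]-p['cy'])/p['fy'],1])
    return c+d*(z-c[2])/d[2]
def wpose():
    o=bot.get_obs(); T=np.eye(4); T[:3,:3]=Ro.from_euler('xyz',o['tcp_rot']).as_matrix(); T[:3,3]=o['tool_pos']; return T
def wray(T,uv,z):
    p=bot.camera_params('wrist'); M=T@np.array(p['T_tool_cam'])
    d=M[:3,:3]@np.array([(uv[0]-p['cx'])/p['fx'],(uv[1]-p['cy'])/p['fy'],1]); c=M[:3,3]
    return c+d*(z-c[2])/d[2]
def wproj(T,X):
    p=bot.camera_params('wrist'); M=np.linalg.inv(T@np.array(p['T_tool_cam']))
    q=M[:3,:3]@np.array(X)+M[:3,3]; return np.array([p['cx']+p['fx']*q[0]/q[2],p['cy']+p['fy']*q[1]/q[2]])
def delta(xyz,yaw):
    """shift/turn numbers to go to TCP xyz, tool down, tool x axis at yaw"""
    T=wpose(); G=Ro.from_euler('xyz',[np.pi,0,yaw]).as_matrix()
    s=T[:3,:3].T@(np.array(xyz)-T[:3,3])/200
    r=Ro.from_matrix(T[:3,:3].T@G).as_rotvec(degrees=True)/45
    return np.round(np.r_[s,r],4)
E
python3 - <<'E'
from h import *
im=cv2.imread('pics/top0.png')
def crop(x0,y0,x1,y1,s,name,src=im): cv2.imwrite(name,cv2.resize(src[y0:y1,x0:x1],None,fx=s,fy=s,interpolation=cv2.INTER_CUBIC))
crop(165,155,285,205,6,'pics/ct.png'); crop(285,140,375,225,6,'pics/cb.png')
# hub: low saturation bright in region
for uv,z in [((185,187),46),((217,172),71),((332,184),96),((258,174),62),((255,245),45)]: print(uv,ray('top',uv,z).round(1))
E
```

```text
(185, 187) [541.  180.1  46. ]
(217, 172) [575.1  97.4  71. ]
(332, 184) [ 539.9 -180.5   96. ]
(258, 174) [569.9  -3.7  62. ]
(255, 245) [393.   6.  45.]
```

View pics/ct.png

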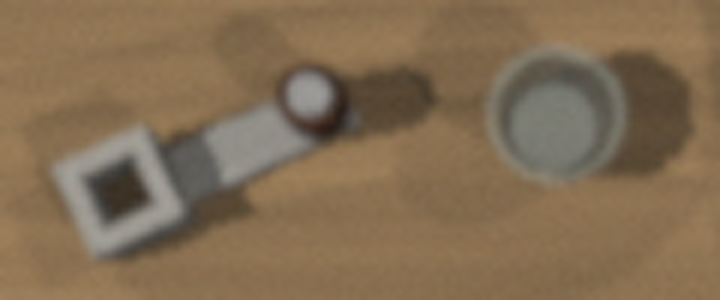

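View pics/cb.png

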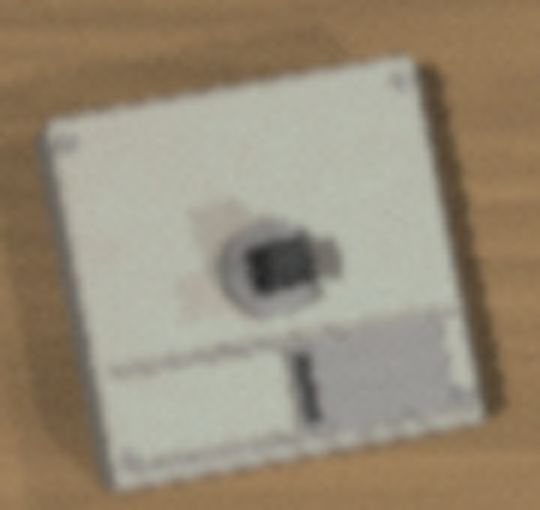

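The crank's hub centre is about (541,180) and the handle about 90 mm away, which matches the given size. Next I'll move above the crank for a close wrist view.

Run:
```python
from h import *
hub=ray('top',(185.2,186.7),46); pin=ray('top',(216.7,170.8),71); print(hub,pin,np.linalg.norm((pin-hub)[:2]),np.degrees(np.arctan2(*(pin-hub)[[1,0]])))
print(ray('top',(333.8,183.7),96))
print(delta([541,180,200],0.40));
```

```text
[541.71886852 179.60972424  46.        ] [578.09540412  98.06111336  71.        ] 89.29405510978862 -65.95969738551618
[ 540.59199569 -184.87929861   96.        ]
[-6.2670e-01  2.0349e+00  1.3150e-01  4.0000e-04  1.5000e-03  9.1170e-01]
```

```bash
python3 -m inch '[[[-0.04,0.1,0,0,0,0,-1],[-0.1,0.3,0,0,0,0,-1],[-0.2,0.55,0.03,0,0,0,-1],[-0.25,0.8,0.06,0,0,0,-1],[-0.3,0.95,0.06,0,0,0.1,-1],[-0.31,1.0,0.06,0,0,0.3,-1],[-0.31,1.0,0.06,0,0,0.5,-1],[-0.31,1.0,0.06,0,0,0.7,-1],[-0.31,1.0,0.06,0,0,0.85,-1],[-0.31,1.0,0.06,0,0,0.91,-1]]]'; python3 -c "
from h import *
print(delta([541,180,200],0.40),delta([541,-183,220],0.0))"
```

```text
time: 1.4
tool_pos: [382.9, 328.0, 214.5]
tcp_rot: [3.142, 0.001, 0.399]
contact_force: [0.3, 0.4, -0.4]
grip_width: 91.6
[ 4.410e-01  9.889e-01  7.210e-02  1.000e-04  7.000e-04 -1.400e-03] [-2.6410e-01  2.6614e+00 -2.7300e-02  2.0000e-04  7.0000e-04  5.0790e-01]
```

```bash
python3 -m inch '[[[0.04,0.1,0,0,0,0,-1],[0.13,0.3,0.02,0,0,0,-1],[0.22,0.5,0.04,0,0,0,-1],[0.31,0.7,0.06,0,0,0,-1],[0.39,0.88,0.07,0,0,0,-1],[0.43,0.96,0.07,0,0,0,-1],[0.44,0.99,0.07,0,0,0,-1],[0.44,0.99,0.07,0,0,0,-1],[0.44,0.99,0.07,0,0,0,-1],[0.44,0.99,0.07,0,0,0,-1]]]'; python3 -c "
from h import *
T=wpose(); np.save('T1.npy',T); im=bot.capture('wrist'); cv2.imwrite('pics/w1.png',im[:,:,::-1])
print(delta([541,-183,220],0.0))"
```

```text
time: 2.65
tool_pos: [540.9, 181.0, 201.0]
tcp_rot: [-3.141, -0.0, 0.402]
contact_force: [-0.4, -0.0, -0.3]
grip_width: 91.9
[-7.122e-01  1.674e+00 -9.550e-02 -2.000e-04 -4.000e-04  5.122e-01]
```

View pics/w1.png

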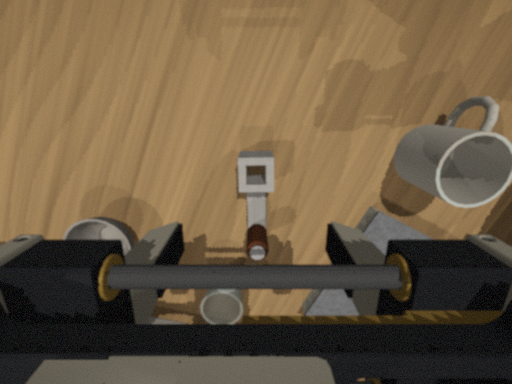

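The wrist view shows the hub's top face around (256,179) with its hole, and the handle's pin at (258,252). It is almost square to the jaws.

Run:
```python
from h import *
T=np.load('T1.npy'); im=cv2.imread('pics/w1.png')
cv2.imwrite('pics/w1c.png',cv2.resize(im[140:270,210:310],None,fx=4.5,fy=4.5,interpolation=cv2.INTER_CUBIC))
hsv=cv2.cvtColor(im,cv2.COLOR_BGR2HSV)
print(hsv[160:200:3,256].tolist()); print(hsv[187,232:282:3].tolist())
```

```text
[[18, 20, 169], [13, 18, 169], [16, 77, 83], [14, 124, 66], [15, 135, 66], [16, 30, 93], [18, 32, 105], [17, 22, 103], [20, 19, 124], [18, 20, 168], [20, 18, 168], [21, 24, 105], [25, 24, 115], [18, 22, 154]]
[[18, 113, 154], [19, 119, 142], [17, 43, 125], [15, 18, 171], [15, 21, 168], [20, 19, 165], [18, 18, 168], [18, 18, 170], [18, 20, 168], [20, 18, 166], [21, 20, 168], [25, 17, 169], [16, 17, 167], [16, 17, 169], [16, 75, 164], [17, 119, 152], [18, 122, 150]]
```

View pics/w1c.png

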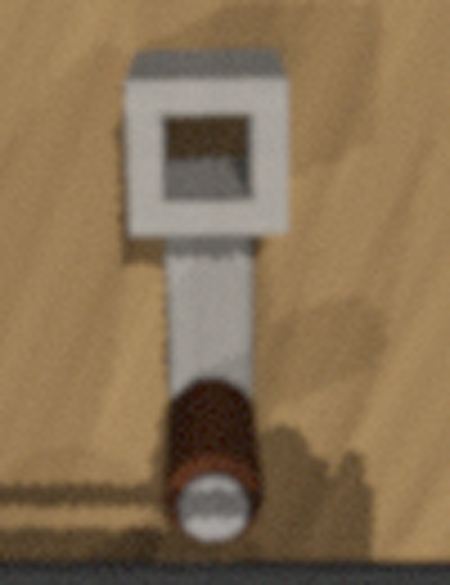

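Run:
```python
from h import *
T=np.load('T1.npy')
f=lambda x,y:(210+x/4.5-0.4,140+y/4.5-0.4)
P=[wray(T,f(*q),46) for q in [(124,78),(288,78),(290,235),(127,235)]]
for a,b in zip(P,P[1:]+P[:1]): print(np.linalg.norm(a-b).round(1),np.degrees(np.arctan2(*(b-a)[[1,0]])).round(1))
h=np.mean(P,0); pin=wray(T,f(212,507),71); d=(pin-h)[:2]
print(h,pin,np.linalg.norm(d),np.degrees(np.arctan2(d[1],d[0])),np.radians(90)+np.arctan2(d[1],d[0]))
```

```text
42.4 23.1
42.8 -65.0
43.8 -156.9
42.8 113.1
[542.26214839 180.2970374   46.        ] [578.51766899  98.50144917  71.        ] 89.47055955951191 -66.09490335511364 0.41722264446071655
```

Both views put the hub at (542,180) and the crank's x axis at about −66°. Next I'll look at the spindle.

```bash
python3 -m inch '[[[-0.04,0.1,0,0,0,0,-1],[-0.13,0.3,-0.02,0,0,0,-1],[-0.22,0.5,-0.04,0,0,0,-1],[-0.31,0.7,-0.06,0,0,0,-1],[-0.37,0.85,-0.08,0,0,0,-1],[-0.41,0.97,-0.1,0,0,0.1,-1],[-0.42,1.0,-0.1,0,0,0.3,-1],[-0.42,1.0,-0.1,0,0,0.45,-1],[-0.42,1.0,-0.1,0,0,0.51,-1],[-0.42,1.0,-0.1,0,0,0.51,-1]]]'; python3 -c "
from h import *
print(delta([541,-183,220],0.0))"
```

```text
time: 3.95
tool_pos: [542.1, -36.4, 220.8]
tcp_rot: [-3.141, -0.0, 0.002]
contact_force: [-0.4, 0.2, 0.9]
grip_width: 91.7
[-6.700e-03  7.328e-01  4.000e-03 -1.000e-04 -2.000e-04  2.000e-03]
```

```bash
python3 -m inch '[[[0,0.1,0,0,0,0,-1],[0,0.3,0,0,0,0,-1],[0,0.5,0,0,0,0,-1],[0,0.64,0,0,0,0,-1],[0,0.72,0,0,0,0,-1],[0,0.73,0,0,0,0,-1],[0,0.73,0,0,0,0,-1],[0,0.73,0,0,0,0,-1],[0,0.73,0,0,0,0,-1],[0,0.73,0,0,0,0,-1]]]'; python3 -c "
from h import *
T=wpose(); np.save('T2.npy',T); im=bot.capture('wrist')[:,:,::-1]; cv2.imwrite('pics/w2.png',im)
print(wproj(T,[541,-183,96]))
cv2.imwrite('pics/w2c.png',cv2.resize(im[130:250,180:330],None,fx=5,fy=5,interpolation=cv2.INTER_CUBIC))"
```

```text
time: 5.2
tool_pos: [542.4, -182.3, 220.8]
tcp_rot: [-3.142, -0.0, 0.001]
contact_force: [-0.3, -0.2, 0.7]
grip_width: 91.6
[253.21330339 181.41937876]
```

View pics/w2.png

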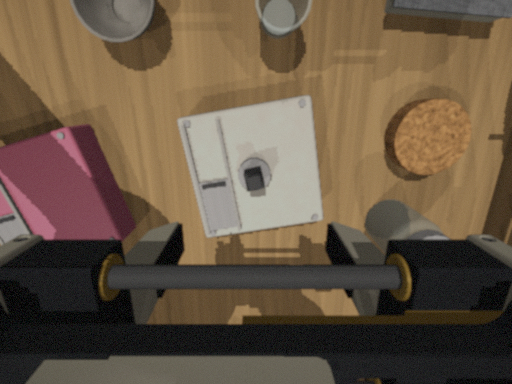

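View pics/w2c.png

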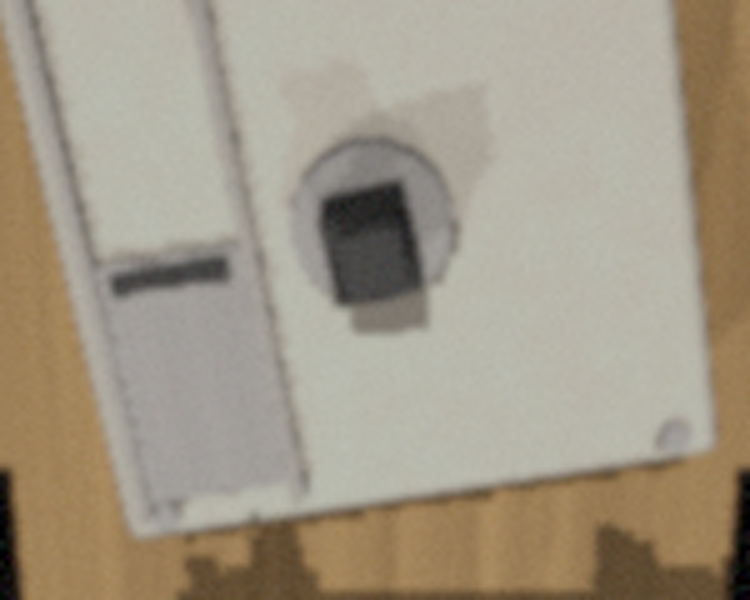

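```bash
python3 -c "
from h import *
im=cv2.imread('pics/w2.png')[155:205,225:285].astype(float)
im=np.clip((im-20)*3.2,0,255).astype('uint8')
cv2.imwrite('pics/w2d.png',cv2.resize(im,None,fx=12,fy=12,interpolation=cv2.INTER_CUBIC))"
```

```text
(no output)
```

View pics/w2d.png

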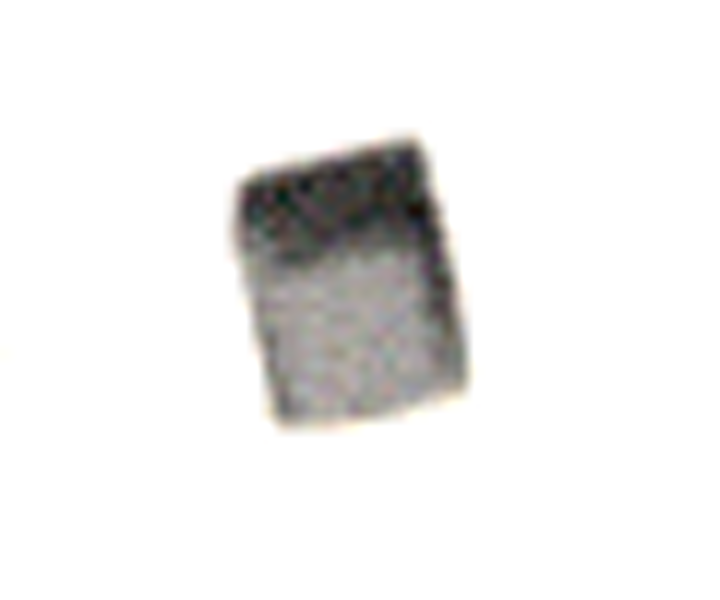

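Run:
```python
from h import *
T=np.load('T2.npy')
c=lambda x,y:(180+x/5-0.4,130+y/5-0.4); g=lambda x,y:(225+x/12-0.46,155+y/12-0.46)
print('collar',wray(T,c(375,217),62), wray(T,c(458,217),62)-wray(T,c(292,217),62), wray(T,c(375,297),62)-wray(T,c(375,137),62))
a,b=wray(T,g(240,183),62),wray(T,g(420,140),62); print('base edge',a,b,np.linalg.norm(a-b),np.degrees(np.arctan2(*(b-a)[[1,0]])))
for z in(88,):
  a2,b2=wray(T,g(285,425),z),wray(T,g(467,385),z); print('shoulder',z,a2,b2,np.linalg.norm(a2-b2),np.degrees(np.arctan2(*(b2-a2)[[1,0]])))
print((a+b+a2+b2)/4)
p=[(180,120),(308,97),(322,222),(207,238)]
P=[wray(T,q,50) for q in p]; print(np.mean(P,0)); 
for a,b in zip(P,P[1:]+P[:1]): print(np.linalg.norm(a-b).round(1),np.degrees(np.arctan2(*(b-a)[[1,0]])).round(1))
# scene check
im=cv2.imread('pics/scene0.png'); cv2.imwrite('pics/sc.png',cv2.resize(im[200:290,155:265],None,fx=6,fy=6,interpolation=cv2.INTER_CUBIC))
```

```text
collar [ 542.50099165 -182.4476328    62.        ] [39.79082928  0.07969813  0.        ] [  0.08192038 -39.57619399   0.        ]
base edge [ 530.4800544  -178.51766247   62.        ] [ 548.35822672 -174.10258191   62.        ] 18.415264912303147 13.871852271770104
shoulder 88 [ 535.44312681 -195.3361247    88.        ] [ 552.41726182 -191.38086213   88.        ] 17.42886574598621 13.116834115811619
[ 541.67466744 -184.8343078    75.        ]
[ 542.11987715 -186.34429944   50.        ]
150.7 9.9
158.7 -79.8
154.7 -171.1
156.0 98.8
```

View pics/sc.png

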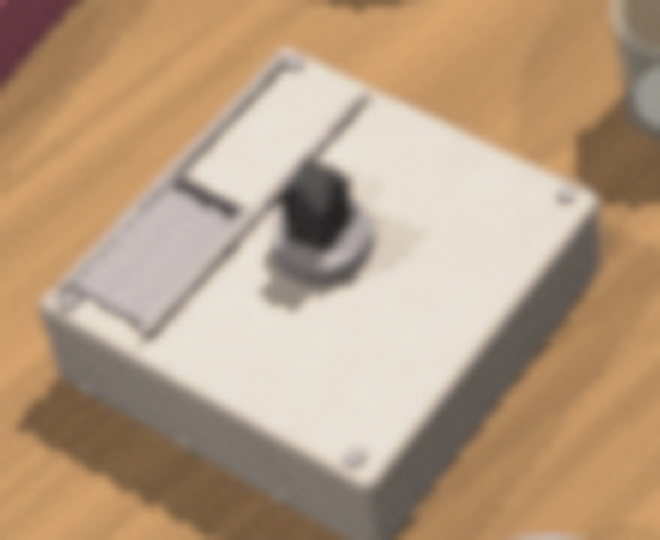

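The spindle axis measures about (542,−184.5). The square is turned about +13° (mod 90), read from the parallel edges at the collar and the shoulder, and the collar measures 39.7 mm as expected. Now I'll go back and grip the crank.

```bash
python3 -m inch '[[[0,-0.1,0,0,0,0,-1],[0,-0.3,0,0,0,0,-1],[0,-0.5,0,0,0,0,-1],[0,-0.75,0,0,0,0,-1],[0,-1,0,0,0,0,-1],[0,-1,0,0,0,-0.2,-1],[0,-1,0,0,0,-0.35,-1],[0,-1,0,0,0,-0.48,-1],[0,-1,0,0,0,-0.53,-1],[0,-1,0,0,0,-0.53,-1]]]'; python3 -c "
from h import *
print(delta([542.2,180.3,120],0.415))"
```

```text
time: 6.5
tool_pos: [541.8, 18.3, 220.8]
tcp_rot: [-3.141, -0.0, 0.417]
contact_force: [1.0, -1.2, -0.4]
grip_width: 91.9
[ 3.302e-01 -7.392e-01  5.042e-01 -4.000e-04 -1.000e-04  2.900e-03]
```

```bash
python3 -m inch '[[[0.04,-0.1,0,0,0,0,-1],[0.12,-0.27,0,0,0,0,-1],[0.21,-0.47,0.05,0,0,0,-1],[0.29,-0.65,0.15,0,0,0,-1],[0.325,-0.73,0.25,0,0,0,-1],[0.33,-0.74,0.35,0,0,0,-1],[0.33,-0.74,0.45,0,0,0,-1],[0.33,-0.74,0.5,0,0,0,-1],[0.33,-0.74,0.5,0,0,0,-1],[0.33,-0.74,0.5,0,0,0,-1]]]'; python3 -c "
from h import *
T=wpose(); im=bot.capture('wrist')[:,:,::-1]; cv2.imwrite('pics/w3.png',im)
print(delta([542.2,180.3,13],0.415))"
```

```text
time: 7.75
tool_pos: [543.0, 179.4, 121.6]
tcp_rot: [3.141, -0.001, 0.417]
contact_force: [-0.9, -0.2, -0.9]
grip_width: 91.8
[-3.100e-03 -6.000e-03  5.432e-01  4.000e-04 -2.100e-03  2.100e-03]
```

View pics/w3.png

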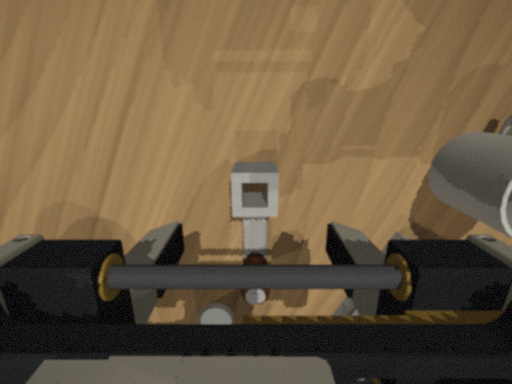

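The hub's top face is centred at about (255,193), midway between the fingers. I'll go down and close on it.

```bash
python3 -c "
from h import *
T=wpose(); print(wproj(T,[542.2,180.3,46]))"; python3 -m inch '[[[0,0,0.08,0,0,0,-1],[0,-0.005,0.22,0,0,0,-1],[0,-0.005,0.36,0,0,0,-1],[0,-0.005,0.47,0,0,0,-1],[0,-0.005,0.53,0,0,0,-1],[0,-0.005,0.54,0,0,0,-1],[0,-0.005,0.54,0,0,0,0.3],[0,-0.005,0.54,0,0,0,0.6],[0,-0.005,0.54,0,0,0,1],[0,-0.005,0.54,0,0,0,1]]]'
```

```text
[254.32382839 194.78412924]
time: 9.05
tool_pos: [542.3, 180.3, 13.1]
tcp_rot: [3.142, -0.001, 0.417]
contact_force: [-0.5, -0.5, -0.7]
grip_width: 56.2
```

```bash
python3 -m inch '[[[0,0,0,0,0,0,1],[0,0,0,0,0,0,1],[0,0,0,0,0,0,1],[0,0,0,0,0,0,1],[0,0,0,0,0,0,1],[0,0,-0.05,0,0,0,1],[0,0,-0.2,0,0,0,1],[0,0,-0.4,0,0,0,1],[0,0,-0.6,0,0,0,1],[0,0,-0.75,0,0,0,1]]]'; python3 -c "
from h import *
T=wpose(); np.save('T4.npy',T); im=bot.capture('wrist')[:,:,::-1]; cv2.imwrite('pics/w4.png',im)
print(delta([542,-184.5,162],0.234))"
```

```text
time: 10.3
tool_pos: [542.0, 180.2, 164.7]
tcp_rot: [3.141, -0.001, 0.417]
contact_force: [0.1, -0.0, -3.3]
grip_width: 41.9
[-7.4840e-01  1.6653e+00  3.0300e-02  1.2000e-03 -9.0000e-03  2.3320e-01]
```

View pics/w4.png

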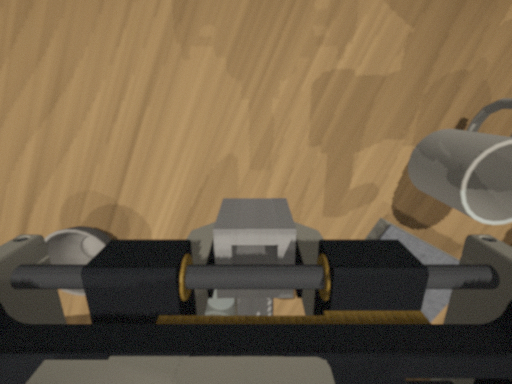

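The crank is held: opening 41.9 mm, about 3.3 N of extra weight. I'll check where the hub sits in the hand along tool y, using its back face's edges at rows ~199 and ~230.

```bash
python3 -c "
from h import *
im=cv2.imread('pics/w4.png')
print(im[190:245,254].sum(1).tolist())
I=np.eye(4)
for y in(-19,-21,-23): print(y,wproj(I,[0,y,-33]),wproj(I,[0,y,13]))
"; python3 -m inch '[[[-0.04,0.1,0,0,0,0,1],[-0.11,0.25,0,0,0,0,1],[-0.2,0.45,0,0,0,0,1],[-0.29,0.65,0,0,0,0,1],[-0.37,0.82,0,0,0,0,1],[-0.42,0.95,0,0,0,0.05,1],[-0.44,0.99,0,0,0,0.12,1],[-0.45,1,0,0,0,0.18,1],[-0.45,1,0,0,0,0.22,1],[-0.45,1,0,0,0,0.23,1]]]'; python3 -c "
from h import *
print(delta([542,-184.5,162],0.234))"
```

```text
[413, 418, 412, 415, 401, 412, 396, 389, 349, 333, 322, 316, 325, 312, 318, 314, 320, 304, 324, 316, 315, 320, 321, 315, 316, 315, 315, 305, 311, 310, 318, 311, 314, 317, 313, 307, 306, 313, 351, 395, 419, 416, 422, 434, 448, 452, 457, 459, 462, 457, 462, 456, 463, 457, 431]
-19 [255.19909378 231.70453844] [255.06361592 200.30737482]
-21 [255.20421048 228.13256626] [255.06704556 197.48972679]
-23 [255.20937268 224.5288294 ] [255.07049834 194.65307413]
time: 11.6
tool_pos: [540.6, -38.8, 162.3]
tcp_rot: [-3.141, 0.001, 0.236]
contact_force: [0.2, 0.2, -2.9]
grip_width: 41.9
[-1.637e-01  7.098e-01  1.400e-03 -6.000e-04  8.000e-04  3.000e-03]
```

The hub is centred in the hand to within 0.5 mm, so I'll move over the spindle.

```bash
python3 -m inch '[[[-0.03,0.1,0,0,0,0,1],[-0.07,0.3,0,0,0,0,1],[-0.12,0.5,0,0,0,0,1],[-0.15,0.65,0,0,0,0,1],[-0.164,0.71,0,0,0,0,1],[-0.164,0.71,0.05,0,0,0,1],[-0.164,0.71,0.12,0,0,0,1],[-0.164,0.71,0.18,0,0,0,1],[-0.164,0.71,0.2,0,0,0,1],[-0.164,0.71,0.2,0,0,0,1]]]'; python3 -c "
from h import *
print(delta([542,-184.5,75],0.234)); 
im=bot.capture('wrist')[:,:,::-1]; cv2.imwrite('pics/w5.png',im)
im=bot.capture('scene')[:,:,::-1]; cv2.imwrite('pics/s5.png',cv2.resize(im[160:300,150:290],None,fx=4,fy=4,interpolation=cv2.INTER_CUBIC))"
```

```text
time: 12.85
tool_pos: [542.2, -184.4, 122.3]
tcp_rot: [-3.141, 0.0, 0.237]
contact_force: [-0.2, 0.2, -3.0]
grip_width: 41.9
[-0.0009  0.0004  0.2366 -0.0006  0.0006  0.0037]
```

View pics/s5.png

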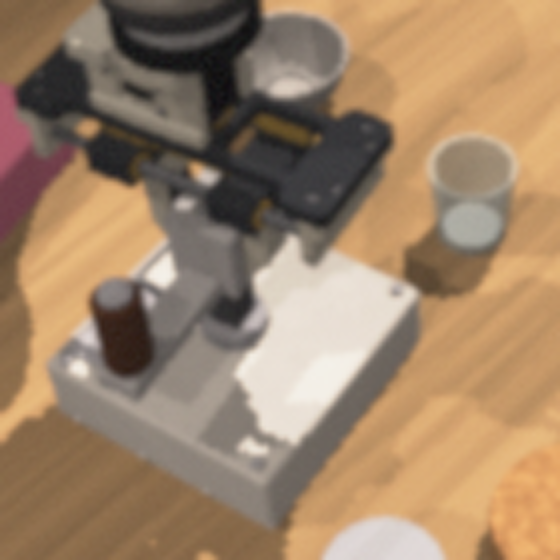

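View pics/w5.png

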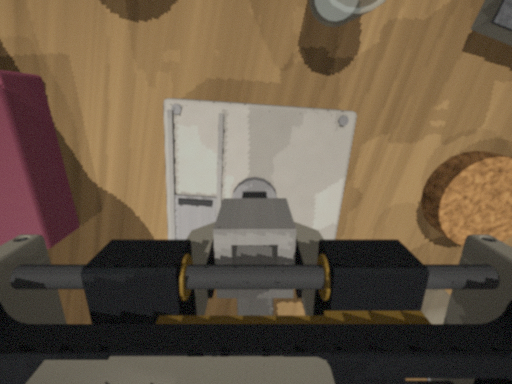

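The hub is over the spindle, and the visible dark spindle edge at (254,195) lines up with it. I'll lower in small steps and watch the force.

```bash
python3 -m inch '[[[0,0,0.02,0,0,0,1],[0,0,0.04,0,0,0,1],[0,0,0.06,0,0,0,1],[0,0,0.075,0,0,0,1],[0,0,0.09,0,0,0,1],[0,0,0.1,0,0,0,1],[0,0,0.11,0,0,0,1],[0,0,0.12,0,0,0,1],[0,0,0.13,0,0,0,1],[0,0,0.13,0,0,0,1]]]'; python3 -c "
from h import *
print(bot.get_obs()['moment'])"
```

```text
time: 14.2
tool_pos: [542.1, -184.7, 96.5]
tcp_rot: [-3.141, 0.0, 0.236]
contact_force: [0.2, 0.2, -3.8]
grip_width: 41.7
[-0.02502241  0.02747766 -0.0948116 ]
```

The underside is at 83 mm with no contact force, so it is past the taper and engaged. I'll continue down to the collar.

```bash
python3 -m inch '[[[0,0,0.02,0,0,0,1],[0,0,0.035,0,0,0,1],[0,0,0.05,0,0,0,1],[0,0,0.065,0,0,0,1],[0,0,0.08,0,0,0,1],[0,0,0.09,0,0,0,1],[0,0,0.1,0,0,0,1],[0,0,0.107,0,0,0,1],[0,0,0.112,0,0,0,1],[0,0,0.112,0,0,0,1]]]'; python3 -c "
from h import *
print(bot.get_obs()['moment'])"
```

```text
time: 15.45
tool_pos: [542.2, -184.8, 74.8]
tcp_rot: [3.141, -0.0, 0.236]
contact_force: [-2.0, 1.2, 2.5]
grip_width: 42.2
[ 0.12364658  0.43453953 -0.00538712]
```

The crank is seated: TCP at 74.8 puts the underside at about 62 mm, with a light upward reaction. I'll let go, rise and check.

```bash
python3 -m inch '[[[0,0,0,0,0,0,0],[0,0,0,0,0,0,-0.6],[0,0,0,0,0,0,-0.6],[0,0,0,0,0,0,-0.6],[0,0,-0.1,0,0,0,-0.6],[0,0,-0.25,0,0,0,-0.6],[0,0,-0.37,0,0,0,-0.6],[0,0,-0.43,0,0,0,-0.6],[0,0,-0.45,0,0,0,-0.6],[0,0,-0.45,0,0,0,-0.6]]]'; python3 -c "
from h import *
T=wpose(); np.save('T6.npy',T)
im=bot.capture('wrist')[:,:,::-1]; cv2.imwrite('pics/w6.png',im)
im=bot.capture('scene')[:,:,::-1]; cv2.imwrite('pics/s6.png',cv2.resize(im[160:300,150:290],None,fx=4,fy=4,interpolation=cv2.INTER_CUBIC))
print([wproj(T,[542.2,-184.7,z]) for z in (108,96)], wproj(T,[563.3,-272.2,133]))"
```

```text
time: 16.7
tool_pos: [542.0, -184.7, 163.7]
tcp_rot: [-3.141, 0.001, 0.236]
contact_force: [0.0, -0.2, -0.4]
grip_width: 73.5
[array([255.07760249, 203.96728439]), array([255.06506037, 199.07411586])] [255.0133669  313.22457104]
```

View pics/s6.png

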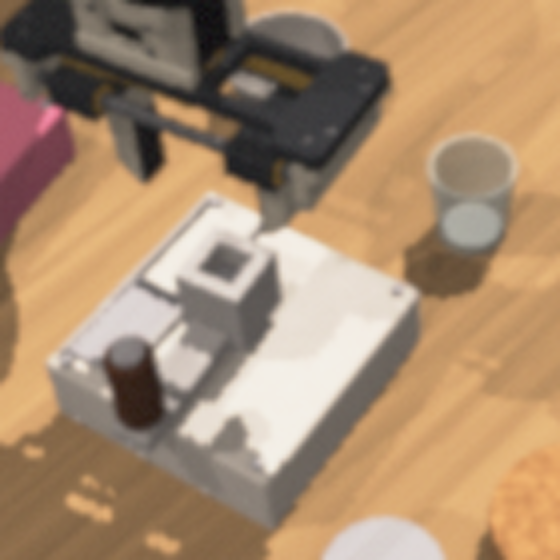

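View pics/w6.png

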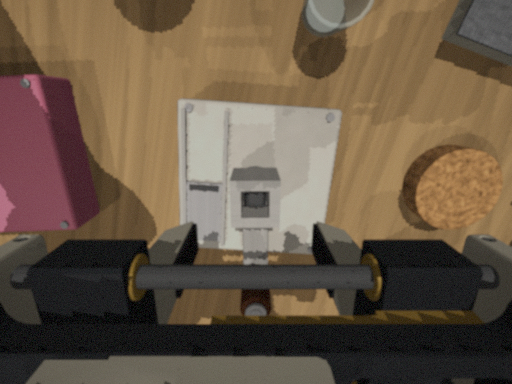

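The crank is seated flat, with the spindle visible in the hole at (255,203) and the pin at (256,311). Both are within about 2 px of the prediction. Next I'll move to the handle and grip the sleeve.

```bash
python3 -m inch '[[[0,0.08,0,0,0,0,-0.3],[0,0.22,0,0,0,0,-0.3],[0,0.36,0,0,0,0,-0.3],[0,0.44,0.03,0,0,0,-0.3],[0,0.45,0.1,0,0,0,-0.3],[0,0.45,0.2,0,0,0,-0.3],[0,0.45,0.3,0,0,0,-0.3],[0,0.45,0.36,0,0,0,-0.3],[0,0.45,0.38,0,0,0,0.2],[0,0.45,0.38,0,0,0,0.6]]]'; python3 -m inch '[[[0,0,0,0,0,0,1],[0,0,0,0,0,0,1],[0,0,0,0,0,0,1],[0,0,0,0,0,0,1],[0,0,0,0,0,0,1],[0,0,0,0,0,0,1],[0,0,0,0,0,0,1],[0,0,0,0,0,0,1],[0,0,0,0,0,0,1],[0,0,0,0,0,0,1]]]'; python3 -c "
from h import *
im=bot.capture('wrist')[:,:,::-1]; cv2.imwrite('pics/w7.png',im)
im=bot.capture('scene')[:,:,::-1]; cv2.imwrite('pics/s7.png',cv2.resize(im[160:300,150:290],None,fx=4,fy=4,interpolation=cv2.INTER_CUBIC))
o=bot.get_obs(); d=o['tool_pos'][:2]-np.array([542.2,-184.7]); print(np.hypot(*d),np.degrees(np.arctan2(d[1],d[0])),o['joint_positions'])"
```

```text
time: 18.05
tool_pos: [563.4, -272.1, 88.4]
tcp_rot: [-3.142, -0.0, 0.237]
contact_force: [-0.9, 0.3, 0.5]
grip_width: 44.2
time: 19.3
tool_pos: [563.4, -272.5, 88.5]
tcp_rot: [3.141, -0.0, 0.236]
contact_force: [0.1, -3.5, 3.4]
grip_width: 27.5
90.3251414110319 -76.41944431833409 [-5.72865692e-01  6.52239249e-01  1.40530212e+00 -1.27888022e-05
  1.08355337e+00 -8.09145841e-01]
```

View pics/s7.png

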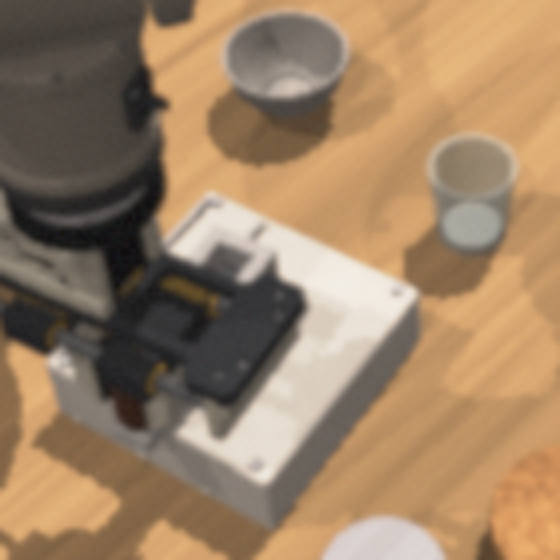

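View pics/w7.png

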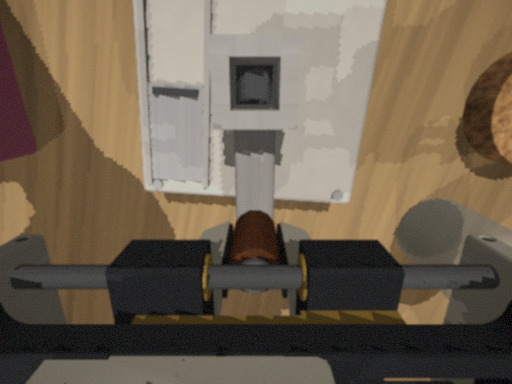

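The sleeve is gripped (27.5 mm) at a radius of 90.3 mm. I'll wind clockwise in quarter turns, with the hand's orientation fixed and the sleeve spinning in it.

```bash
python3 -m inch '[[[-0.07,-0.0055,0,0,0,0,1],[-0.139,-0.022,0,0,0,0,1],[-0.204,-0.049,0,0,0,0,1],[-0.265,-0.086,0,0,0,0,1],[-0.318,-0.132,0,0,0,0,1],[-0.364,-0.1855,0,0,0,0,1],[-0.401,-0.246,0,0,0,0,1],[-0.428,-0.311,0,0,0,0,1],[-0.4445,-0.38,0,0,0,0,1],[-0.45,-0.45,0,0,0,0,1]]]'; python3 -c "
from h import *
o=bot.get_obs(); d=o['tool_pos'][:2]-np.array([542.2,-184.7]); print(np.hypot(*d),np.degrees(np.arctan2(d[1],d[0])),o['moment'])
im=bot.capture('top')[:,:,::-1]; cv2.imwrite('pics/t8.png',cv2.resize(im[120:240,260:400],None,fx=5,fy=5,interpolation=cv2.INTER_CUBIC))"
```

```text
time: 20.65
tool_pos: [454.2, -205.3, 88.5]
tcp_rot: [3.141, -0.0, 0.236]
contact_force: [2.3, -3.0, 4.2]
grip_width: 27.5
90.34065042404443 -166.82927138027364 [-0.64467403 -0.70750234  0.02384761]
```

View pics/t8.png

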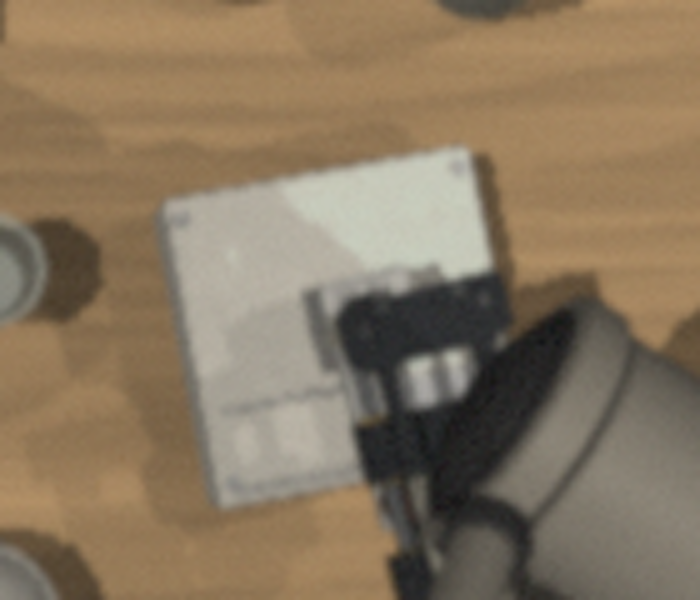

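The quarter turn followed cleanly: radius 90.3 mm, force about 5 N, box unmoved. I'll continue.

```bash
python3 -m inch '[[[0.0055,-0.07,0,0,0,0,1],[0.022,-0.139,0,0,0,0,1],[0.049,-0.204,0,0,0,0,1],[0.086,-0.265,0,0,0,0,1],[0.132,-0.318,0,0,0,0,1],[0.1855,-0.364,0,0,0,0,1],[0.246,-0.401,0,0,0,0,1],[0.311,-0.428,0,0,0,0,1],[0.38,-0.4445,0,0,0,0,1],[0.45,-0.45,0,0,0,0,1]]]'; python3 -c "
from h import *
o=bot.get_obs(); d=o['tool_pos'][:2]-np.array([542.2,-184.7]); print(np.hypot(*d),np.degrees(np.arctan2(d[1],d[0])),o['moment'])
im=bot.capture('wrist')[:,:,::-1]; cv2.imwrite('pics/w9.png',im)
im=bot.capture('scene')[:,:,::-1]; cv2.imwrite('pics/s9.png',cv2.resize(im[160:300,150:290],None,fx=4,fy=4,interpolation=cv2.INTER_CUBIC))"
```

```text
time: 21.95
tool_pos: [519.9, -96.8, 88.0]
tcp_rot: [-3.141, 0.004, 0.238]
contact_force: [-2.9, -5.8, 6.2]
grip_width: 27.4
90.70669004226497 104.22638522319762 [-1.24648283  0.52551934  0.06323188]
```

View pics/s9.png

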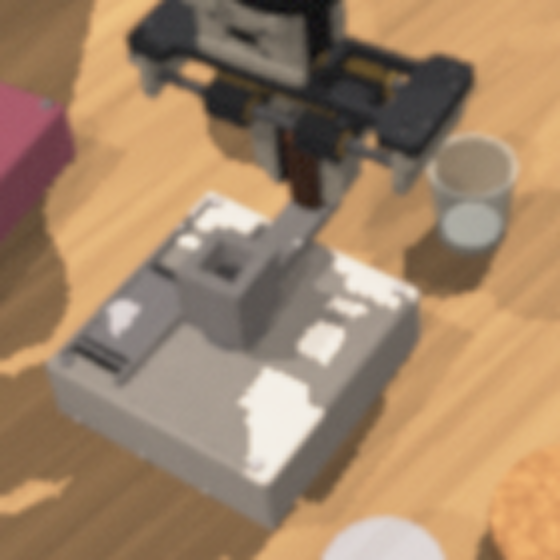

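The crank is now pointing away at half a turn, still seated, and the shutter has begun to slide. On to the third and fourth quarters.

```bash
python3 -m inch '[[[0.07,0.0055,0,0,0,0,1],[0.139,0.022,0,0,0,0,1],[0.204,0.049,0,0,0,0,1],[0.265,0.086,0,0,0,0,1],[0.318,0.132,0,0,0,0,1],[0.364,0.1855,0,0,0,0,1],[0.401,0.246,0,0,0,0,1],[0.428,0.311,0,0,0,0,1],[0.4445,0.38,0,0,0,0,1],[0.45,0.45,0,0,0,0,1]]]' && python3 -m inch '[[[-0.0055,0.07,0,0,0,0,1],[-0.022,0.139,0,0,0,0,1],[-0.049,0.204,0,0,0,0,1],[-0.086,0.265,0,0,0,0,1],[-0.132,0.318,0,0,0,0,1],[-0.1855,0.364,0,0,0,0,1],[-0.246,0.401,0,0,0,0,1],[-0.311,0.428,0,0,0,0,1],[-0.38,0.4445,0,0,0,0,1],[-0.45,0.45,0,0,0,0,1]]]'; python3 -c "
from h import *
o=bot.get_obs(); d=o['tool_pos'][:2]-np.array([542.2,-184.7]); print(np.hypot(*d),np.degrees(np.arctan2(d[1],d[0])),o['moment'])
im=bot.capture('wrist')[:,:,::-1]; cv2.imwrite('pics/w10.png',im)"
```

```text
time: 23.3
tool_pos: [629.2, -161.7, 88.1]
tcp_rot: [-3.138, 0.002, 0.237]
contact_force: [-1.0, 3.6, 7.1]
grip_width: 27.5
time: 24.55
tool_pos: [562.8, -272.3, 88.3]
tcp_rot: [-3.141, -0.001, 0.236]
contact_force: [3.7, -0.5, 4.0]
grip_width: 27.6
89.98130956446073 -76.74413979302646 [ 0.30791252 -0.6031263  -0.05187924]
```

View pics/w10.png

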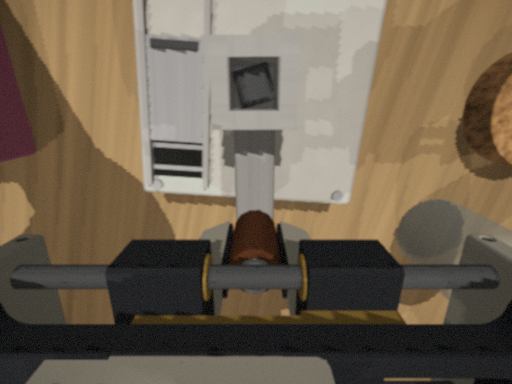

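After one turn the shutter bar has moved from row 92 to 45, about half its travel. The square lags in the hole by roughly 12–15° of play. Now the second turn.

```bash
python3 -m inch '[[[-0.07,-0.0055,0,0,0,0,1],[-0.139,-0.022,0,0,0,0,1],[-0.204,-0.049,0,0,0,0,1],[-0.265,-0.086,0,0,0,0,1],[-0.318,-0.132,0,0,0,0,1],[-0.364,-0.1855,0,0,0,0,1],[-0.401,-0.246,0,0,0,0,1],[-0.428,-0.311,0,0,0,0,1],[-0.4445,-0.38,0,0,0,0,1],[-0.45,-0.45,0,0,0,0,1]]]' && python3 -m inch '[[[0.0055,-0.07,0,0,0,0,1],[0.022,-0.139,0,0,0,0,1],[0.049,-0.204,0,0,0,0,1],[0.086,-0.265,0,0,0,0,1],[0.132,-0.318,0,0,0,0,1],[0.1855,-0.364,0,0,0,0,1],[0.246,-0.401,0,0,0,0,1],[0.311,-0.428,0,0,0,0,1],[0.38,-0.4445,0,0,0,0,1],[0.45,-0.45,0,0,0,0,1]]]'; python3 -c "
from h import *
o=bot.get_obs(); d=o['tool_pos'][:2]-np.array([542.2,-184.7]); print(np.hypot(*d),np.degrees(np.arctan2(d[1],d[0])),o['moment'])
im=bot.capture('scene')[:,:,::-1]; cv2.imwrite('pics/s11.png',cv2.resize(im[160:300,150:290],None,fx=4,fy=4,interpolation=cv2.INTER_CUBIC))"
```

```text
time: 25.85
tool_pos: [454.2, -205.4, 88.4]
tcp_rot: [3.141, 0.0, 0.236]
contact_force: [4.0, -1.6, 5.1]
grip_width: 27.4
time: 27.1
tool_pos: [519.6, -96.7, 87.8]
tcp_rot: [-3.141, 0.005, 0.238]
contact_force: [-2.9, -5.5, 5.7]
grip_width: 27.8
90.88814684589836 104.41364175587837 [-1.36248024  0.53634714  0.00795282]
```

View pics/s11.png

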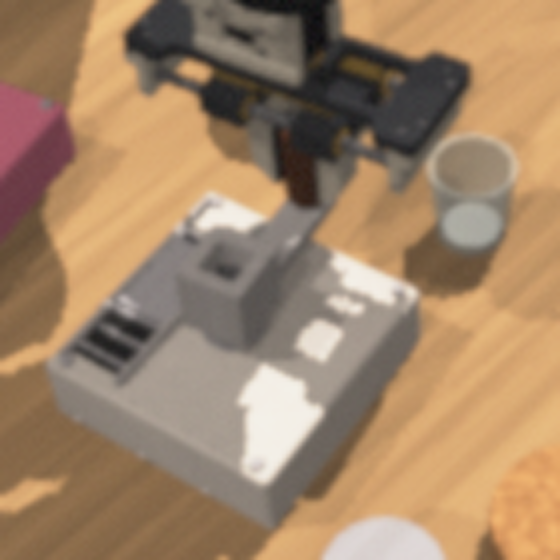

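The shutter is about three-quarters open and the crank is still seated. Now the last two quarters.

```bash
python3 -m inch '[[[0.07,0.0055,0,0,0,0,1],[0.139,0.022,0,0,0,0,1],[0.204,0.049,0,0,0,0,1],[0.265,0.086,0,0,0,0,1],[0.318,0.132,0,0,0,0,1],[0.364,0.1855,0,0,0,0,1],[0.401,0.246,0,0,0,0,1],[0.428,0.311,0,0,0,0,1],[0.4445,0.38,0,0,0,0,1],[0.45,0.45,0,0,0,0,1]]]' && python3 -m inch '[[[-0.0055,0.07,0,0,0,0,1],[-0.022,0.139,0,0,0,0,1],[-0.049,0.204,0,0,0,0,1],[-0.086,0.265,0,0,0,0,1],[-0.132,0.318,0,0,0,0,1],[-0.1855,0.364,0,0,0,0,1],[-0.246,0.401,0,0,0,0,1],[-0.311,0.428,0,0,0,0,1],[-0.38,0.4445,0,0,0,0,1],[-0.45,0.45,0,0,0,0,1]]]'; python3 -c "
from h import *
o=bot.get_obs(); d=o['tool_pos'][:2]-np.array([542.2,-184.7]); print(np.hypot(*d),np.degrees(np.arctan2(d[1],d[0])),o['moment'])
im=bot.capture('wrist')[:,:,::-1]; cv2.imwrite('pics/w12.png',im); cv2.imwrite('pics/w12c.png',cv2.resize(im[0:210,130:300],None,fx=2.8,fy=2.8,interpolation=cv2.INTER_CUBIC))"
```

```text
time: 28.4
tool_pos: [629.1, -161.2, 88.0]
tcp_rot: [-3.138, 0.002, 0.238]
contact_force: [0.6, 5.5, 7.4]
grip_width: 27.7
time: 29.65
tool_pos: [563.7, -271.9, 88.4]
tcp_rot: [3.141, -0.001, 0.236]
contact_force: [3.9, -2.2, 5.7]
grip_width: 27.6
89.81787169898931 -76.18118829878298 [ 0.00474379 -0.66415504 -0.01814428]
```

View pics/w12c.png

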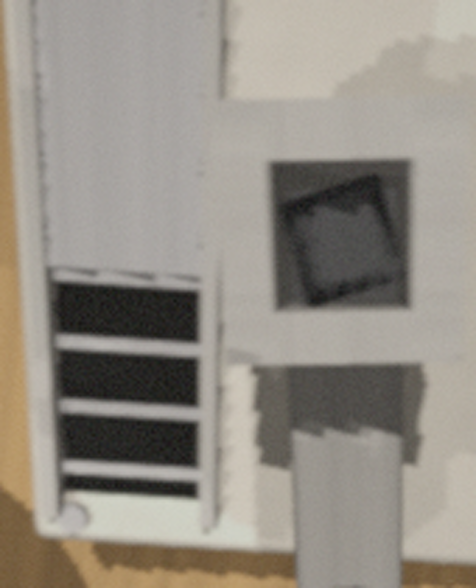

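The square sits about 15° behind the hub, so the spindle is around 706°. I'll wind on 15° slowly and watch for the stop.

```bash
python3 -m inch '[[[-0.016,-0.0003,0,0,0,0,1],[-0.031,-0.001,0,0,0,0,1],[-0.047,-0.0025,0,0,0,0,1],[-0.063,-0.0045,0,0,0,0,1],[-0.078,-0.007,0,0,0,0,1],[-0.094,-0.01,0,0,0,0,1],[-0.105,-0.0125,0,0,0,0,1],[-0.1165,-0.0155,0,0,0,0,1],[-0.1165,-0.0155,0,0,0,0,1],[-0.1165,-0.0155,0,0,0,0,1]]]'; python3 -c "
from h import *
o=bot.get_obs(); d=o['tool_pos'][:2]-np.array([542.2,-184.7]); print(np.hypot(*d),np.degrees(np.arctan2(d[1],d[0])),o['moment'])
im=bot.capture('wrist')[:,:,::-1]; cv2.imwrite('pics/w13c.png',cv2.resize(im[0:210,130:300],None,fx=2.8,fy=2.8,interpolation=cv2.INTER_CUBIC))"
```

```text
time: 30.95
tool_pos: [540.2, -274.5, 88.4]
tcp_rot: [3.141, -0.0, 0.236]
contact_force: [2.8, -4.1, 5.6]
grip_width: 27.9
89.828139917722 -91.29458491768251 [-0.43040051 -0.4400496   0.00324371]
```

View pics/w13c.png

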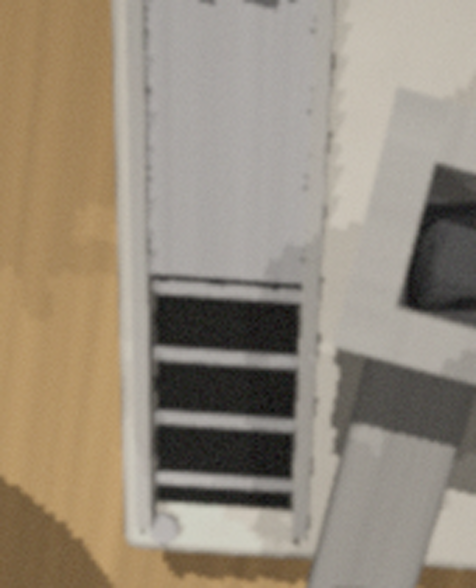

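Estimated spindle angle is 735° minus about 13° of play, so roughly 722°. I'll edge on towards the stop to make sure.

```bash
python3 -m inch '[[[-0.006,-0.0015,0,0,0,0,1],[-0.012,-0.0035,0,0,0,0,1],[-0.018,-0.005,0,0,0,0,1],[-0.0226,-0.0067,0,0,0,0,1],[-0.0226,-0.0067,0,0,0,0,1],[-0.0226,-0.0067,0,0,0,0,1],[-0.0226,-0.0067,0,0,0,0,1],[-0.0226,-0.0067,0,0,0,0,1],[-0.0226,-0.0067,0,0,0,0,1],[-0.0226,-0.0067,0,0,0,0,1]]]'; python3 -c "
from h import *
o=bot.get_obs(); d=o['tool_pos'][:2]-np.array([542.2,-184.7]); print(np.hypot(*d),np.degrees(np.arctan2(d[1],d[0])),o['moment'])"
python3 -m inch '[[[-0.003,-0.001,0,0,0,0,1],[-0.006,-0.002,0,0,0,0,1],[-0.009,-0.003,0,0,0,0,1],[-0.012,-0.004,0,0,0,0,1],[-0.015,-0.005,0,0,0,0,1],[-0.015,-0.005,0,0,0,0,1],[-0.015,-0.005,0,0,0,0,1],[-0.015,-0.005,0,0,0,0,1],[-0.015,-0.005,0,0,0,0,1],[-0.015,-0.005,0,0,0,0,1]]]'; python3 -c "
from h import *
o=bot.get_obs(); d=o['tool_pos'][:2]-np.array([542.2,-184.7]); print(np.hypot(*d),np.degrees(np.arctan2(d[1],d[0])),o['moment'])"
```

```text
time: 32.25
tool_pos: [535.6, -274.3, 88.4]
tcp_rot: [3.141, -0.0, 0.236]
contact_force: [3.2, -4.5, 5.9]
grip_width: 27.5
89.81107522603521 -94.23809225488132 [-0.38725116 -0.50951994  0.01676739]
time: 33.5
tool_pos: [532.4, -274.0, 88.5]
tcp_rot: [3.141, -0.0, 0.236]
contact_force: [1.8, -3.5, 5.7]
grip_width: 27.5
89.81355625333616 -96.23608975128236 [-0.38986929 -0.54494159  0.03850579]
```

```bash
python3 -m inch '[[[-0.003,-0.001,0,0,0,0,1],[-0.006,-0.002,0,0,0,0,1],[-0.009,-0.0035,0,0,0,0,1],[-0.012,-0.0045,0,0,0,0,1],[-0.0147,-0.0057,0,0,0,0,1],[-0.0147,-0.0057,0,0,0,0,1],[-0.0147,-0.0057,0,0,0,0,1],[-0.0147,-0.0057,0,0,0,0,1],[-0.0147,-0.0057,0,0,0,0,1],[-0.0147,-0.0057,0,0,0,0,1]]]'; python3 -c "
from h import *
o=bot.get_obs(); d=o['tool_pos'][:2]-np.array([542.2,-184.7]); print(np.hypot(*d),np.degrees(np.arctan2(d[1],d[0])),o['moment'])
im=bot.capture('wrist')[:,:,::-1]; cv2.imwrite('pics/w14c.png',cv2.resize(im[0:210,130:340],None,fx=2.8,fy=2.8,interpolation=cv2.INTER_CUBIC))"
```

```text
time: 34.75
tool_pos: [529.3, -273.6, 88.5]
tcp_rot: [3.141, -0.0, 0.236]
contact_force: [2.8, -4.3, 5.5]
grip_width: 27.3
89.84462992766446 -98.24485266987149 [-0.4867126  -0.51507428  0.07046773]
```

View pics/w14c.png

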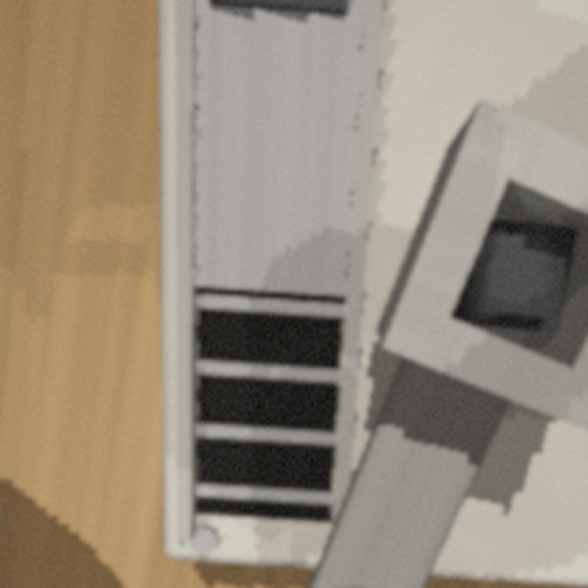

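No stop felt yet. The square has turned about 5° past its starting orientation, so it is already beyond two turns. I'll go one more small step to feel the stop.

```bash
python3 -m inch '[[[-0.003,-0.001,0,0,0,0,1],[-0.006,-0.0025,0,0,0,0,1],[-0.009,-0.0037,0,0,0,0,1],[-0.012,-0.005,0,0,0,0,1],[-0.0144,-0.006,0,0,0,0,1],[-0.0144,-0.006,0,0,0,0,1],[-0.0144,-0.006,0,0,0,0,1],[-0.0144,-0.006,0,0,0,0,1],[-0.0144,-0.006,0,0,0,0,1],[-0.0144,-0.006,0,0,0,0,1]]]'; python3 -c "
from h import *
o=bot.get_obs(); d=o['tool_pos'][:2]-np.array([542.2,-184.7]); print(np.hypot(*d),np.degrees(np.arctan2(d[1],d[0])),o['moment'],o['contact_force'])"
```

```text
time: 36.05
tool_pos: [526.4, -273.1, 88.5]
tcp_rot: [3.141, -0.001, 0.236]
contact_force: [3.1, -4.3, 5.8]
grip_width: 27.7
89.83676275256958 -100.11435679475085 [-0.39650233 -0.62232163 -0.02050051] [ 3.14014978 -4.25562204  5.78770406]
```

```bash
python3 -m inch '[[[-0.003,-0.0013,0,0,0,0,1],[-0.006,-0.0027,0,0,0,0,1],[-0.009,-0.004,0,0,0,0,1],[-0.012,-0.0053,0,0,0,0,1],[-0.0143,-0.0066,0,0,0,0,1],[-0.0143,-0.0066,0,0,0,0,1],[-0.0143,-0.0066,0,0,0,0,1],[-0.0143,-0.0066,0,0,0,0,1],[-0.0143,-0.0066,0,0,0,0,1],[-0.0143,-0.0066,0,0,0,0,1]]]'; python3 -c "
from h import *
o=bot.get_obs(); d=o['tool_pos'][:2]-np.array([542.2,-184.7]); print(np.hypot(*d),np.degrees(np.arctan2(d[1],d[0])),o['moment'],o['contact_force'])"
```

```text
time: 37.3
tool_pos: [524.5, -272.7, 88.8]
tcp_rot: [3.139, -0.003, 0.236]
contact_force: [6.5, -4.7, 4.3]
grip_width: 27.1
89.77912314414094 -101.39659386345514 [-0.45987003 -1.22660227 -0.0638289 ] [ 6.53953013 -4.72830848  4.2880563 ]
```

The force rose (3 to 6.5 N in x) and the motion fell short, so the stop at 12.7 rad has been reached. I'll ease off slightly, open partly, rise and check.

```bash
python3 -m inch '[[[0.006,0.003,0,0,0,0,1],[0.01,0.0045,0,0,0,0,0.5],[0.01,0.0045,0,0,0,0,0.1],[0.01,0.0045,0,0,0,0,-0.1],[0.01,0.0045,0,0,0,0,-0.2],[0.01,0.0045,0,0,0,0,-0.2],[0.01,0.0045,-0.05,0,0,0,-0.2],[0.01,0.0045,-0.15,0,0,0,-0.2],[0.01,0.0045,-0.3,0,0,0,-0.2],[0.01,0.0045,-0.45,0,0,0,-0.2]]]'; python3 -m inch '[[[0,-0.1,-0.05,0,0,0,-0.2],[0.05,-0.25,-0.1,0,0,0,-0.2],[0.12,-0.4,-0.2,0,0,0,-0.2],[0.17,-0.5,-0.25,0,0,0,-0.2],[0.18,-0.52,-0.25,0,0,0,-0.2],[0.18,-0.52,-0.25,0,0,0,-0.2],[0.18,-0.52,-0.25,0,0,0,-0.2],[0.18,-0.52,-0.25,0,0,0,-0.2],[0.18,-0.52,-0.25,0,0,0,-0.2],[0.18,-0.52,-0.25,0,0,0,-0.2]]]'; python3 -c "
from h import *
T=wpose(); np.save('T15.npy',T)
im=bot.capture('wrist')[:,:,::-1]; cv2.imwrite('pics/w15.png',im); cv2.imwrite('pics/w15c.png',cv2.resize(im[120:270,150:360],None,fx=3.8,fy=3.8,interpolation=cv2.INTER_CUBIC))
im=bot.capture('scene')[:,:,::-1]; cv2.imwrite('pics/s15.png',cv2.resize(im[160:300,150:290],None,fx=4,fy=4,interpolation=cv2.INTER_CUBIC))"
```

```text
time: 38.55
tool_pos: [524.9, -273.1, 179.9]
tcp_rot: [3.141, -0.0, 0.236]
contact_force: [0.9, 0.3, -0.2]
grip_width: 54.9
time: 39.8
tool_pos: [535.5, -163.8, 228.2]
tcp_rot: [-3.141, 0.0, 0.236]
contact_force: [-0.3, 0.1, 0.3]
grip_width: 54.8
```

View pics/s15.png

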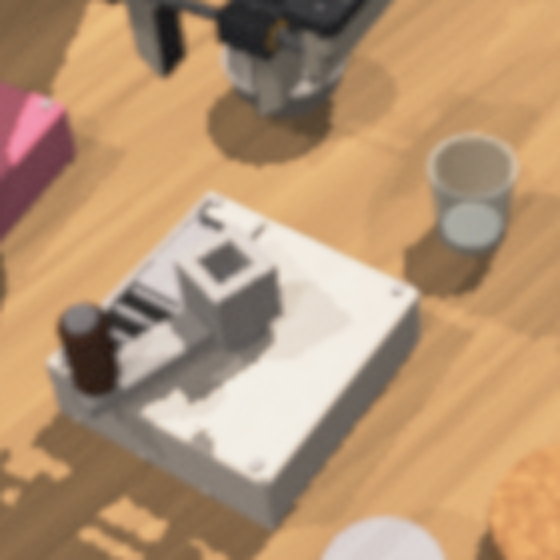

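View pics/w15c.png

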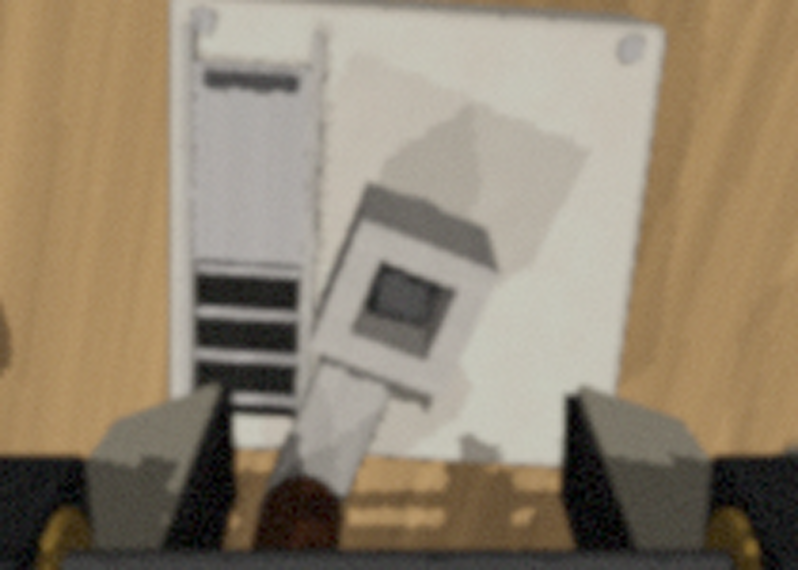

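The crank is seated and free of the gripper, and the shutter bar is now at the far end of its track at (216,141). I'll measure its travel and check that the other things are undisturbed.

Run:
```python
from h import *
a=wray(np.load('T2.npy'),(180+171/5-.4,130+274/5-.4),55); b=wray(np.load('T15.npy'),(150+250/3.8-.4,120+80/3.8-.4),55)
print('shutter travel',np.linalg.norm(b-a))
T=np.load('T15.npy'); f=lambda x,y:(150+x/3.8-.4,120+y/3.8-.4)
P=[wray(T,f(*q),108) for q in [(365,222),(497,270),(436,400),(315,352)]]
print('hub c',np.mean(P,0),[np.linalg.norm(P[i]-P[i-1]).round(1) for i in range(4)])
im=bot.capture('top')[:,:,::-1]; cv2.imwrite('pics/t15.png',im); o=cv2.imread('pics/top0.png')
print(bot.get_obs()['contact_force'])
```

```text
shutter travel 60.39427804146573
hub c [ 541.77450696 -185.40988845  108.        ] [np.float64(41.9), np.float64(39.8), np.float64(43.7), np.float64(38.4)]
[-1.23890787 -0.34803745 -0.23987541]
```

View pics/t15.png

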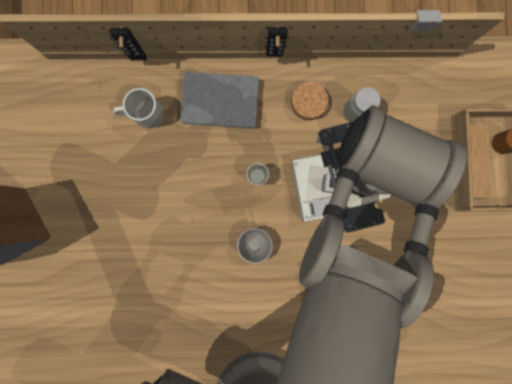

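The shutter has travelled 60.4 mm, the hub is at seat height on the axis, and the bowl, votive, mug, book, coasters and jar are where they started. I'm handing in.

```bash
python3 -c "
from plant import bot
print(bot.close_job())"
```

```text
the job is handed in; nothing more can be done
None
```

The crank is fully down on the spindle, and I wound it clockwise past two full turns until I felt the end stop. I then let go, raised the hand clear and handed the job in at about 40 s.

- **Fitting:** I gripped the crank by its hub and lowered it, and it went past the taper with no resistance. The underside came to about 62 mm, the collar's height, with a light push back.
- **Winding:** I held the handle and wound a little past two turns to take up about 13–15° of play between hub and spindle. I stopped when the force rose and the hand lagged its target. That came a few degrees later than I had estimated, so my estimates of the starting angle or the play were slightly off.
- **Last checks:** The shutter travelled 60.4 mm by camera, against the 60 mm needed. The hub top measured 38–44 mm across (nominal 42) when taken at seated height, and its centre was within about 1 mm of the spindle axis.
- **Surroundings:** The bowl, votive, mug, book, coasters and jar looked unmoved in the top view. The gripper was well clear, with about 1 N on the force reading.

No check failed.

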